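# Pack flanged optics pedestals head to tail in their rack

## Task

Put the four full-size hat-shaped aluminium pedestals away in the grey rack as two straight, upright columns of two, side by side, alternating up and down like this: on the rack's floor one pedestal flange down at one end, with one flange up at the other end so that its flange overlaps the first one's; then on each column the opposite kind, flange against flange and stem against stem. Two of them already stand flange down and two flange up, so none has to be turned over; either column may be at either end. Leave the smaller pedestal and everything else on the bench standing where it is.

Things in the scene. Friction and masses are not known exactly. Their poses are not given: they have to be found in the camera images.
- rack: grey metal rack fixed to the table, 136 mm long (its x) by 80 mm (its y); origin: centre of its underside. Floor top at z = 8 mm. End plates up to z = 60 mm, inner faces at x = -58 and +58 mm: too short for two flanges side by side at one level. Long sides open above a 5 mm lip (inner faces y = -35, +35 mm). Place and yaw vary
- col_a (a point): point on the rack's floor at rack x = -24 mm, y = 0: the middle of one column. Pedestals centred on col_a and col_b (48 mm apart) leave 4 mm between a flange and the neighbouring stem, and 4 mm to the end plate
- col_b (a point): point on the rack's floor at rack x = +24 mm, y = 0: the middle of one column. Pedestals centred on col_a and col_b (48 mm apart) leave 4 mm between a flange and the neighbouring stem, and 4 mm to the end plate
- ped_up1: one of two identical solid aluminium hat-shaped pedestals standing flange down: round flange 60 mm in diameter, 10 mm thick, at the bottom and, centred on it, a stem 28 mm in diameter, 40 mm high; 50 mm tall overall, about 0.15 kg. Origin: centre of its underside (flange face), z up. Round: its yaw does not matter. Starts on the table
- ped_up2: one of two identical solid aluminium hat-shaped pedestals standing flange down: round flange 60 mm in diameter, 10 mm thick, at the bottom and, centred on it, a stem 28 mm in diameter, 40 mm high; 50 mm tall overall, about 0.15 kg. Origin: centre of its underside (flange face), z up. Round: its yaw does not matter. Starts on the table
- ped_down1: one of two hat-shaped aluminium pedestals, the same part as ped_up but standing upside down on its stem end: stem 28 mm in diameter from 0 to 40 mm, flange 60 mm in diameter on top from 40 to 50 mm; about 0.15 kg. Origin: centre of its underside (stem end), z up. Round: its yaw does not matter. Starts on the table
- ped_down2: one of two hat-shaped aluminium pedestals, the same part as ped_up but standing upside down on its stem end: stem 28 mm in diameter from 0 to 40 mm, flange 60 mm in diameter on top from 40 to 50 mm; about 0.15 kg. Origin: centre of its underside (stem end), z up. Round: its yaw does not matter. Starts on the table
- cuvette_box: white plastic block 36 x 36 x 22 with four clear cuvettes standing in it, 36 tall overall (mm); not to be disturbed. Origin: centre of its underside. Stands close beside one of the pedestals, about 62 mm between centres, on any side of it.
- cal_weight: brass calibration weight with a knob, 36 in diameter, 40 tall (mm); not to be disturbed. Origin: centre of its underside. Stands close beside one of the pedestals, about 62 mm between centres, on any side of it.
- sample_jar: small glass sample jar with white cap, 36 in diameter, 42 tall (mm); not to be disturbed. Origin: centre of its underside. Stands close beside one of the pedestals, about 62 mm between centres, on any side of it.
- small_ped: a small aluminium pedestal of another size (flange 36 in diameter, 32 tall overall), not part of the set (mm); not to be disturbed. Origin: centre of its underside. Stands close beside one of the pedestals, about 62 mm between centres, on any side of it.
- beaker: glass beaker, 68 in diameter, 90 tall (mm); not to be disturbed. Origin: centre of its underside.
- reagent: white plastic reagent bottle, 60 in diameter, 130 tall (mm); not to be disturbed. Origin: centre of its underside.
- driver: screwdriver with black handle lying flat, 160 long along its x axis, under 35 high (mm); not to be disturbed. Origin: centre of its underside near the middle of its length.
- mouse: black wireless computer mouse, 100 x 58, 33 high (mm); not to be disturbed. Origin: centre of its underside.

How it is judged:
By the outcome, as a careful person would: the job done as asked, in the order asked, and still so for the second after the job is handed in, with the robot touching nothing.
It also fails if it takes over 72 s, if anything falls off the work surface, if the arm or the gripper's body presses on something with over 40 N, if the wrist force passes 120 N, or if a joint passes its speed limit or range.

## Robot

A 7-joint arm with a two-finger parallel gripper is mounted at the origin on the work surface. World frame = base frame: x ahead of the robot, y to its left, z up, the work surface at z = 0. Lengths are in m, angles in rad, forces in N, time in s.
With the tool pointing down it reaches from about 0.425 to 0.875 m from the base axis. Payload 4.7 kg.
Tool frame: the origin (TCP) lies midway between the tips of the shut fingers; the grasp point (between the pads) lies 19 mm behind it; z points along the fingers, y is the line along which they close (so a half turn about z gives the same grasp; the last joint's range is limited). The gripper opens to 87 mm and grips with 3 to 60 N. Pads are 19 mm wide; open, the fingers measure 117 mm over their backs; the gripper's body (75 mm by 190 mm) begins 51 mm behind the grasp point.
Start: joints at [1.256, 0.321, -0.07, 1.45, 0.023, 1.371, -0.057], TCP at [0.21, -0.615, 0.223] pointing down, gripper open.
Joint ranges: [-2.86, 2.86], [-0.3, 2.09], [-1.38, 1.24], [0.06, 2.45], [-1.56, 4.7], [0.09, 2.05], [-2.69, 2.69]. Speed limits (rad/s): [2.57, 2.57, 3.14, 3.14, 3.14, 3.14, 3.14].

## Interface

Orientations are given as a rotation vector (axis times angle).
In Python, from bench import ctrl, camrig, job gives the robot as it stands (ctrl), with the cameras (camrig) and the job (job).
- The arm moves only by the tool inch_along, called by a JSON object that holds its "name" and its "arguments", one argument or row to a line. Schema: {"type":"object","properties":{"offsets":{"type":"array","items":{"type":"object","properties":{"xyz":{"type":"array","items":{"type":"number"},"minItems":3,"maxItems":3},"spin":{"type":"number"},"aperture":{"type":"number"}},"additionalProperties":false,"required":["aperture"]},"minItems":1,"maxItems":20},"clamp_n":{"type":"number"},"only":{"type":"string"},"quiet":{"type":"boolean"},"lines":{"type":"string"}},"required":["offsets"],"additionalProperties":false}. offsets is a list of rows, 1 to 20 of them, each an object with the fields xyz (a list: dx, dy, dz in cm), spin (a turn about the tool's z in units of 0.2 rad), aperture (the opening from 0.0 (shut) to 1.0 (fully open)); a field left out counts as zero (the opening has to be given); each row is the pose to reach, as a shift and turn from the pose commanded when the call began, along the tool's axes at that moment; what a row does not reach only later rows make up. A row lasts 1/10 s, in which the tool goes at most 0.05 m and 0.15 rad, less where a joint would pass 70% of its speed; a pose out of reach is approached as far as the arm can. The fingers move at their own pace and stop on an object; clamp_n is the grip in N (left out, the last holds). Time passes only in rows, so rows that do not move let the fingers close. The tool returns the time, the measured TCP pose, the force, the opening and the grip force at its end. only (a regular expression) keeps the lines of the reply that match it, lines (a string "A,B") keeps lines A to B, and quiet returns only ok. Input that does not fit is refused with a message, and nothing moves.
- ctrl.get_state(): the state, without advancing time (a new reading comes with each control period).
- camrig.get_image(name): name is "scene" or "top" or "wrist"; returns the picture (420x560x3 uint8, red, green, blue); there is no depth.
- camrig.camera_model(name): a dict with "vertical_fov" (degrees; the focal length in pixels is half the picture's height over the tangent of half this angle, whatever the lens; pixels are square), "cx", "cy" (the principal point, pixels), "k1" (the pictures are not rectified: a ray, as slopes to the right and down, at radius r is drawn at 1 + k1 r^2 times it, then the intrinsics apply), "rvec" (rotation vector, rad) and "tvec" (3), from world to camera coordinates, as OpenCV has them; the wrist camera has in their place "hand_eye" (4x4, takes a point from camera to tool coordinates, whose origin is the TCP and whose axes are the flange's). Camera axes: x right, y down, z forward; pixel columns grow to the right and rows downward; lengths in m; the calibration is good to about 2 mm. A picture is of the moment at which its call begins: read the wrist's pose just before it. camera_model takes no time and is no camera call.
- job.close_job(): hands the job in; it is judged then, once.
The state is a dict: "time": time; "joint_positions": joint angles; "qd": joint speeds; "joint_torque": joint torques, N m; "position": TCP position; "tool_rot": TCP orientation; "ft_force": force on the tool from outside, world axes, zero at the start; "torque": the same for the moment, N m; "grip_width": opening from 0.0 (shut) to 1.0 (fully open); "grip_force": force on a finger pad.
Only numpy, scipy, OpenCV 4.12 (cv2) and the standard library are available. Lean on these libraries where they do the work, as an engineer would, in place of code of your own. Each camera call takes 0.05 s, during which the arm holds its last target. There are 200 camera calls.

## Working session

There is one attempt and no reset: what is moved stays moved. The work goes in short steps, Python scripts to look and compute and a tool call to move; the robot and the scene stay as the last step left them, time stands still between calls to the robot, and variables do not carry over. Pictures are saved under pics/ and viewed, at most 10 in all, crops included, and the job is handed in when it is done.

```bash
ls; mkdir -p pics
```

Run:
```python
from bench import ctrl, camrig, job
import cv2,numpy as np
s=ctrl.get_state();print({k:np.round(v,3) for k,v in s.items()})
for n in("scene","top","wrist"):
    print(n,camrig.camera_model(n))
for n in("scene","top"):
    cv2.imwrite(f"pics/{n}0.png",camrig.get_image(n)[:,:,::-1])
```

```text
bench.py
pics
{'time': np.float64(0.0), 'joint_positions': array([ 1.256,  0.322, -0.07 ,  1.452,  0.023,  1.371, -0.057]), 'qd': array([ 0.   ,  0.   , -0.001,  0.002,  0.002, -0.   , -0.002]), 'joint_torque': array([-0.0000e+00, -4.9129e+01, -4.0400e-01, -3.1253e+01, -6.4000e-02,
        4.4000e-02,  0.0000e+00]), 'position': array([ 0.21 , -0.615,  0.221]), 'tool_rot': array([-3.097e+00, -5.140e-01,  1.000e-03]), 'ft_force': array([ 0.161,  1.081, -0.144]), 'torque': array([-0.027,  0.   ,  0.034]), 'grip_force': np.float64(0.0), 'grip_width': np.float64(0.998)}
scene {'vertical_fov': 55.975038661730196, 'cx': 282.57340042125026, 'cy': 214.0837262628559, 'k1': 0.01732252889574024, 'rvec': array([ 1.45575753,  1.97715621, -0.95228881]), 'tvec': array([ 0.22114366, -0.29475533,  1.3463569 ])}
top {'vertical_fov': 53.935763770523224, 'cx': 282.43437074537275, 'cy': 210.77309413054203, 'k1': 0.0020162413430116844, 'rvec': array([ 2.15240226, -2.09296503,  0.22620197]), 'tvec': array([-0.10014885,  0.55786837,  1.14286441])}
wrist {'vertical_fov': 66.01978077188417, 'cx': 274.89808841473166, 'cy': 207.11189003365453, 'k1': -0.015364383362854655, 'hand_eye': array([[-4.59430615e-04, -9.63902248e-01, -2.66255977e-01,
         7.26447246e-02],
       [ 9.99999530e-01, -2.15522540e-04, -9.45284841e-04,
         1.21799720e-03],
       [ 8.53778019e-04, -2.66256286e-01,  9.63901894e-01,
        -1.62128786e-01],
       [ 0.00000000e+00,  0.00000000e+00,  0.00000000e+00,
         1.00000000e+00]])}
```

View pics/top0.png

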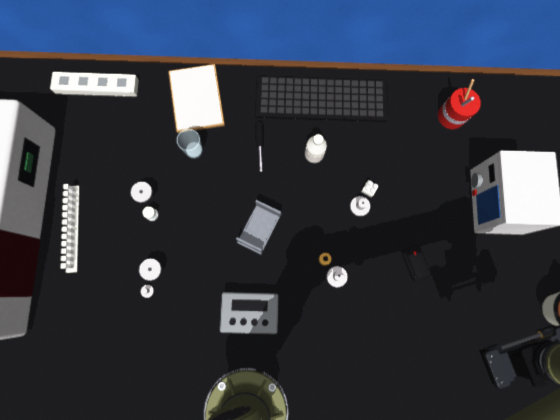

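View pics/scene0.png

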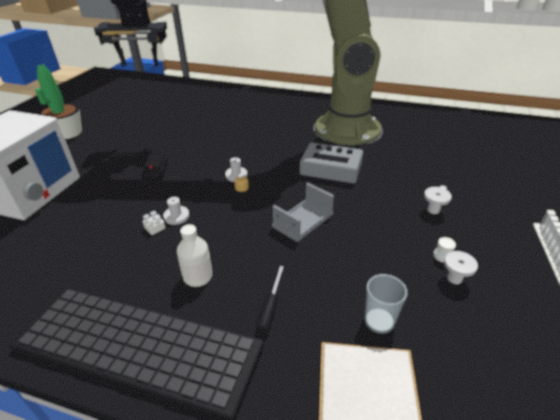

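The top view shows the flange-up pedestals at (141,191) and (150,269), with the jar and small pedestal beside them. The flange-down ones are at (360,206) and (337,277), with the cuvettes and weight beside them, and the rack is at (259,226). The scene view confirms which kind each pedestal is.

Create h.py:
```python
import numpy as np,cv2
from scipy.spatial.transform import Rotation as R
from bench import ctrl, camrig, job
def ray(name,px,st=None):
    "camera centre and ray directions in world for pixels px (N,2)"
    m=camrig.camera_model(name); f=210/np.tan(np.radians(m["vertical_fov"]/2))
    K=np.array([[f,0,m["cx"]],[0,f,m["cy"]],[0,0,1]])
    u=cv2.undistortPoints(np.array(px,float).reshape(-1,1,2),K,np.array([m["k1"],0,0,0,0.]))[:,0]
    d=np.c_[u,np.ones(len(u))]
    if name=="wrist":
        T=m["hand_eye"]; Rw=R.from_rotvec(st["tool_rot"]).as_matrix()
        return Rw@T[:3,3]+st["position"], d@(Rw@T[:3,:3]).T
    M=cv2.Rodrigues(m["rvec"])[0]
    return -M.T@m["tvec"], d@M
def onplane(name,px,z,st=None):
    c,d=ray(name,px,st); return c+d*((z-c[2])/d[:,2])[:,None]
def tri(rays):
    "least-squares point from [(c,d),...]"
    A=0;b=0
    for c,d in rays:
        d=d/np.linalg.norm(d);P=np.eye(3)-np.outer(d,d);A=A+P;b=b+P@c
    return np.linalg.solve(A,b)
def rel(xy,st=None):
    "world xy -> tool dx,dy from present TCP"
    st=st or ctrl.get_state(); M=R.from_rotvec(st["tool_rot"]).as_matrix()
    return M.T@(np.r_[xy,st["position"][2]]-st["position"])
def yaw(st=None):
    st=st or ctrl.get_state(); x=R.from_rotvec(st["tool_rot"]).apply([1,0,0]); return np.arctan2(x[1],x[0])
def snap(tag):
    import pickle
    st=ctrl.get_state(); im=camrig.get_image("wrist")
    cv2.imwrite(f"pics/{tag}.png",im[:,:,::-1]); pickle.dump(st,open(f"pics/{tag}.pkl","wb")); return st,im
def load(tag):
    import pickle
    return pickle.load(open(f"pics/{tag}.pkl","rb"))
```

Run:
```python
from h import *
np.set_printoptions(precision=3,suppress=True)
for n,p,z in [("dn_jar",(141,191),.05),("dn_small",(150,269),.05),("up_cuv",(360,206),.05),("up_wt",(338,275),.05),("rack",(259,228),.01),
 ("jar",(151,213),.04),("small",(147,292),.03),("cuv",(370,188),.03),("wt",(325,258),.03),("beaker",(190,143),.05),("reag",(317,148),.06),("mouse",(414,262),.03)]:
    print(n,onplane("top",[p],z)[0])
print(np.degrees(yaw()))
for xy in [(.55,-.3)]: print(rel(xy))
```

```text
dn_jar [0.609 0.332 0.05 ]
dn_small [0.383 0.285 0.05 ]
up_cuv [ 0.583 -0.312  0.05 ]
up_wt [ 0.381 -0.247  0.05 ]
rack [ 0.515 -0.016  0.01 ]
jar [0.546 0.3   0.04 ]
small [0.319 0.294 0.03 ]
cuv [ 0.644 -0.347  0.03 ]
wt [ 0.429 -0.212  0.03 ]
beaker [0.761 0.199 0.05 ]
reag [ 0.754 -0.183  0.06 ]
mouse [ 0.425 -0.472  0.03 ]
18.84130038641431
[ 0.424 -0.188  0.   ]
```

Careful with the scale: shifts go in cm and turns go in units of 0.2 rad. That gives: 0.377 m is 37.7, -0.204 m is -20.4, 0.77 rad is 3.85.

{"name": "inch_along", "arguments": {
  "offsets": [
    {"xyz": [37.7, -20.4, 0], "spin": 3.85, "aperture": 1},
    {"xyz": [37.7, -20.4, 0], "spin": 3.85, "aperture": 1},
    {"xyz": [37.7, -20.4, 0], "spin": 3.85, "aperture": 1},
    {"xyz": [37.7, -20.4, 0], "spin": 3.85, "aperture": 1},
    {"xyz": [37.7, -20.4, 0], "spin": 3.85, "aperture": 1},
    {"xyz": [37.7, -20.4, 0], "spin": 3.85, "aperture": 1},
    {"xyz": [37.7, -20.4, 0], "spin": 3.85, "aperture": 1},
    {"xyz": [37.7, -20.4, 0], "spin": 3.85, "aperture": 1},
    {"xyz": [37.7, -20.4, 0], "spin": 3.85, "aperture": 1},
    {"xyz": [37.7, -20.4, 0], "spin": 3.85, "aperture": 1},
    {"xyz": [37.7, -20.4, 0], "spin": 3.85, "aperture": 1},
    {"xyz": [37.7, -20.4, 0], "spin": 3.85, "aperture": 1}
  ]
}}

```text
time: 1.3
position: [0.4997, -0.3017, 0.2221]
tool_rot: [3.064, -0.69, -0.002]
ft_force: [0.3, 0.3, -0.1]
grip_width: 0.999
grip_force: 0.0
```

Run:
```python
from h import *
np.set_printoptions(precision=3,suppress=True)
st,_=snap("w1"); print(st["time"],st["position"],np.degrees(yaw(st)),st["joint_positions"],np.abs(st["qd"]).max())
print(rel((.45,-.12)))
```

```text
1.3 [ 0.5   -0.302  0.222] -25.391261824663506 [ 0.728  0.193 -0.264  1.615  0.053  1.341 -1.557] 0.012350377910439457
[-0.123 -0.143 -0.   ]
```

Converted, -0.143 m is -14.3, -0.123 m is -12.3.

{"name": "inch_along", "arguments": {
  "offsets": [
    {"xyz": [-12.3, -14.3, 0], "aperture": 1},
    {"xyz": [-12.3, -14.3, 0], "aperture": 1},
    {"xyz": [-12.3, -14.3, 0], "aperture": 1},
    {"xyz": [-12.3, -14.3, 0], "aperture": 1},
    {"xyz": [-12.3, -14.3, 0], "aperture": 1},
    {"xyz": [-12.3, -14.3, 0], "aperture": 1}
  ]
}}

```text
time: 1.95
position: [0.4503, -0.1195, 0.223]
tool_rot: [3.064, -0.688, 0.002]
ft_force: [-0.7, -0.8, 0.4]
grip_width: 0.997
grip_force: 0.0
```

Run:
```python
from h import *
np.set_printoptions(precision=3,suppress=True)
st,_=snap("w2"); print(st["time"],st["position"],np.degrees(yaw(st)),np.abs(st["qd"]).max())
a=cv2.imread("pics/w1.png");b=cv2.imread("pics/w2.png")
print(rel((.52,.10)))
cv2.imwrite("pics/m1.png",cv2.resize(np.vstack([a,b]),(400*1,600)) if 0 else np.hstack([cv2.resize(a,(400,300)),cv2.resize(b,(400,300))]))
```

```text
1.95 [ 0.45  -0.12   0.223] -25.327162348324148 0.03211114985244557
[-0.032 -0.229 -0.   ]
```

View pics/m1.png

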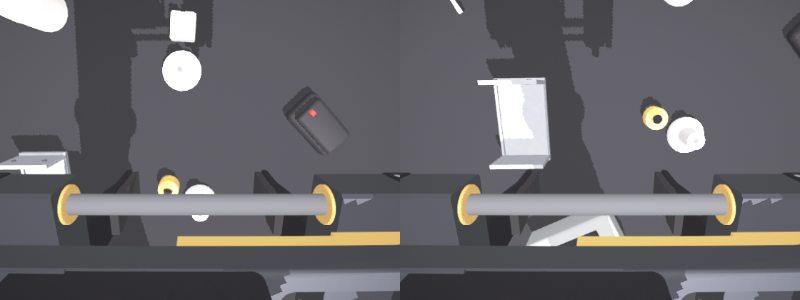

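The montage shows w1 (left) with the cuvette pedestal at tile (182,70). In w2 (right) the rack is at (520,122) and the weight pedestal at (687,135). The gripper hides the lower part of both views. Next I move over the rack.

Run:
```python
from h import *
print(np.round(rel((.515,-.016)),3))
```

```text
[ 0.014 -0.122 -0.   ]
```

{"name": "inch_along", "arguments": {
  "offsets": [
    {"xyz": [-1, -12, 0], "aperture": 1},
    {"xyz": [-1, -12, 0], "aperture": 1},
    {"xyz": [-1, -12, 0], "aperture": 1},
    {"xyz": [-1, -12, 0], "aperture": 1},
    {"xyz": [-1, -12, 0], "aperture": 1}
  ]
}}

```text
time: 2.5
position: [0.4931, -0.0079, 0.2221]
tool_rot: [3.064, -0.691, -0.001]
ft_force: [-0.5, -1.3, 0.4]
grip_width: 0.999
grip_force: 0.0
```

Run:
```python
from h import *
np.set_printoptions(precision=3,suppress=True)
st,_=snap("w3"); print(st["time"],st["position"],np.degrees(yaw(st)),np.abs(st["qd"]).max())
a=cv2.imread("pics/w2.png")[80:250,110:230];b=cv2.imread("pics/w3.png")[60:290,200:370]
f=lambda i:cv2.resize(i,None,fx=3.3,fy=3.3,interpolation=cv2.INTER_CUBIC)
A=f(a)
B=cv2.resize(b,None,fx=2.35,fy=2.35,interpolation=cv2.INTER_CUBIC)
H=np.zeros((600,800,3),np.uint8);H[:A.shape[0],:A.shape[1]]=A;H[:B.shape[0],400:400+B.shape[1]]=B
cv2.imwrite("pics/m2.png",H);print(A.shape,B.shape)
```

```text
2.5 [ 0.493 -0.008  0.222] -25.420641260401382 0.022008506319382542
(561, 396, 3) (540, 400, 3)
```

View pics/m2.png

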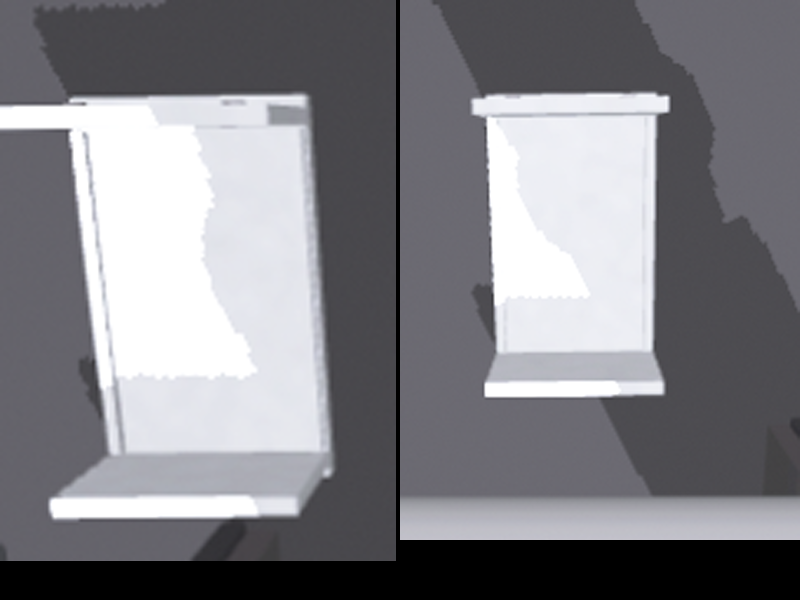

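The w3 crop (scale 2.35, offset 200,60) shows the far plate's inner top edge at (473,114)–(668,111) and the near plate's at (487,383)–(663,380). In the w2 crop (scale 3.3, offset 110,80) the near plate's inner top corners are at (54,499) and (300,497), and the far one's right corner is at (268,125).

Run:
```python
from h import *
np.set_printoptions(precision=4,suppress=True)
s2,s3=load("w2"),load("w3")
p3=lambda p:[np.array(p)/2.35+[200,60]-.3]; p2=lambda p:[np.array(p)/3.3+[110,80]-.35]
for a,b in [((487,383),(54,499)),((663,380),(300,497)),((668,111),(268,125)),((485,396),(54,517))]:
    r3=ray("wrist",p3(a),s3);r2=ray("wrist",p2(b),s2)
    print("tri",tri([(r3[0],r3[1][0]),(r2[0],r2[1][0])]))
P=np.array([onplane("wrist",p3(p),.06,s3)[0] for p in [(473,114),(668,111),(487,383),(663,380)]])
print(P); far=P[:2].mean(0);near=P[2:].mean(0);c=(far+near)/2;d=far-near
print("centre",c,"len",np.linalg.norm(d),"yaw",np.degrees(np.arctan2(d[1],d[0])))
w=P[0]-P[1];print("width yaw",np.degrees(np.arctan2(w[1],w[0]))-90,np.linalg.norm(w),np.linalg.norm(P[2]-P[3]))
F=np.array([onplane("wrist",p3(p),.008,s3)[0] for p in [(497,353),(655,351),(489,117),(655,115)]]);print("floor",F)
for p in [(.381,-.247),(.429,-.212)]: print(rel(p))
```

```text
tri [ 0.4993 -0.0729  0.2552]
tri [ 0.4858 -0.1019  0.2546]
tri [ 0.5289 -0.1197  0.2481]
tri [ 0.4973 -0.0717  0.2554]
[[ 0.515  -0.1537  0.06  ]
 [ 0.4818 -0.2271  0.06  ]
 [ 0.4025 -0.1204  0.06  ]
 [ 0.3694 -0.1931  0.06  ]]
centre [ 0.4422 -0.1736  0.06  ] len 0.11740240656524403 yaw -16.648642476677512
width yaw -24.331836944884472 0.08049963092788795 0.07984616583910702
floor [[ 0.3906 -0.1434  0.008 ]
 [ 0.3562 -0.2182  0.008 ]
 [ 0.5034 -0.1784  0.008 ]
 [ 0.4703 -0.2508  0.008 ]]
[0.0017 0.2634 0.0002]
[0.03   0.2111 0.0002]
```

I forgot to subtract the 400 px pane offset in the montage, so I'm redoing the calculation.

Run:
```python
from h import *
np.set_printoptions(precision=4,suppress=True)
s2,s3=load("w2"),load("w3")
p3=lambda p:[(np.array(p)-[400,0])/2.35+[200,60]-.3]; p2=lambda p:[np.array(p)/3.3+[110,80]-.35]
for a,b in [((487,383),(54,499)),((663,380),(300,497)),((668,111),(268,125)),((485,396),(54,517))]:
    r3=ray("wrist",p3(a),s3);r2=ray("wrist",p2(b),s2)
    print("tri",tri([(r3[0],r3[1][0]),(r2[0],r2[1][0])]))
P=np.array([onplane("wrist",p3(p),.06,s3)[0] for p in [(473,114),(668,111),(487,383),(663,380)]])
print(P); far=P[:2].mean(0);near=P[2:].mean(0);c=(far+near)/2;d=far-near
print("centre",c,"len",np.linalg.norm(d),"yaw",np.degrees(np.arctan2(d[1],d[0])))
w=P[0]-P[1];print("width yaw",np.degrees(np.arctan2(w[1],w[0]))-90,np.linalg.norm(w),np.linalg.norm(P[2]-P[3]))
F=np.array([onplane("wrist",p3(p),.008,s3)[0] for p in [(497,353),(655,351),(489,117),(655,115)]]);print("floor",F,F.mean(0))
for p in [(.381,-.247),(.429,-.212)]: print(rel(p))
```

```text
tri [0.4795 0.0424 0.0587]
tri [ 0.4456 -0.0297  0.0563]
tri [ 0.5519 -0.0782  0.0596]
tri [0.4741 0.0463 0.0577]
[[ 0.5852 -0.0057  0.06  ]
 [ 0.552  -0.0782  0.06  ]
 [ 0.4798  0.042   0.06  ]
 [ 0.4472 -0.0299  0.06  ]]
centre [ 0.5161 -0.018   0.06  ] len 0.1155688843875694 yaw -24.57005150933053
width yaw -24.605937350460835 0.07970628130920565 0.07899995385479561
floor [[ 0.4794  0.0431  0.008 ]
 [ 0.4454 -0.0308  0.008 ]
 [ 0.5849 -0.0064  0.008 ]
 [ 0.5518 -0.078   0.008 ]] [ 0.5154 -0.018   0.008 ]
[0.0017 0.2634 0.0002]
[0.03   0.2111 0.0002]
```

{"name": "inch_along", "arguments": {
  "offsets": [
    {"xyz": [0, 20, 0], "spin": -3, "aperture": 1},
    {"xyz": [0, 26, 0], "spin": -5.4, "aperture": 1},
    {"xyz": [0, 26, 0], "spin": -5.4, "aperture": 1},
    {"xyz": [0, 26, 0], "spin": -5.4, "aperture": 1},
    {"xyz": [0, 26, 0], "spin": -5.4, "aperture": 1},
    {"xyz": [0, 26, 0], "spin": -5.4, "aperture": 1},
    {"xyz": [0, 26, 0], "spin": -5.4, "aperture": 1},
    {"xyz": [0, 26, 0], "spin": -5.4, "aperture": 1},
    {"xyz": [0, 26, 0], "spin": -5.4, "aperture": 1},
    {"xyz": [0, 26, 0], "spin": -5.4, "aperture": 1}
  ]
}}

```text
time: 3.55
position: [0.381, -0.2419, 0.2225]
tool_rot: [2.985, 0.978, -0.0]
ft_force: [-1.0, -0.4, -0.7]
grip_width: 1.0
grip_force: 0.0
```

Run:
```python
from h import *
np.set_printoptions(precision=4,suppress=True)
st,_=snap("w4"); print(st["time"],st["position"],np.degrees(yaw(st)),np.abs(st["qd"]).max())
print(rel((.565,-.30)))
```

```text
3.55 [ 0.381  -0.2419  0.2225] 36.28883421398306 0.01665172484658496
[ 0.1133  0.156  -0.    ]
```

Converted, 0.156 m is 15.6, 0.113 m is 11.3, 1.15 rad is 5.75.

{"name": "inch_along", "arguments": {
  "offsets": [
    {"xyz": [11.3, 15.6, 0], "spin": 5.75, "aperture": 1},
    {"xyz": [11.3, 15.6, 0], "spin": 5.75, "aperture": 1},
    {"xyz": [11.3, 15.6, 0], "spin": 5.75, "aperture": 1},
    {"xyz": [11.3, 15.6, 0], "spin": 5.75, "aperture": 1},
    {"xyz": [11.3, 15.6, 0], "spin": 5.75, "aperture": 1},
    {"xyz": [11.3, 15.6, 0], "spin": 5.75, "aperture": 1},
    {"xyz": [11.3, 15.6, 0], "spin": 5.75, "aperture": 1},
    {"xyz": [11.3, 15.6, 0], "spin": 5.75, "aperture": 1},
    {"xyz": [11.3, 15.6, 0], "spin": 5.75, "aperture": 1}
  ]
}}

```text
time: 4.5
position: [0.5655, -0.2988, 0.2222]
tool_rot: [3.039, -0.797, -0.001]
ft_force: [-0.2, -0.2, -0.2]
grip_width: 1.0
grip_force: 0.0
```

Run:
```python
from h import *
np.set_printoptions(precision=4,suppress=True)
st,_=snap("w5"); print(st["time"],st["position"],np.degrees(yaw(st)),np.abs(st["qd"]).max())
M=np.zeros((600,800,3),np.uint8)
def fore(tag,P):  # pixel of world point in stored wrist view
    s=load(tag);m=camrig.camera_model("wrist");f=210/np.tan(np.radians(m["vertical_fov"]/2))
    T=np.eye(4);T[:3,:3]=R.from_rotvec(s["tool_rot"]).as_matrix();T[:3,3]=s["position"]
    q=np.linalg.inv(T@m["hand_eye"])@np.r_[P,1];return q[:2]/q[2]*f+[m["cx"],m["cy"]]
for k,(t,P) in enumerate([("w4",(.381,-.247,.03)),("w2",(.381,-.247,.03)),("w5",(.583,-.312,.03)),("w1",(.583,-.312,.03))]):
    c=np.round(fore(t,P)).astype(int);im=cv2.imread(f"pics/{t}.png");o=np.maximum(c-[60,45],0)
    cr=im[o[1]:o[1]+90,o[0]:o[0]+120]; cr=cv2.resize(cr,None,fx=10/3,fy=10/3,interpolation=cv2.INTER_CUBIC)
    cr=(255*(cr/255.)**2.2).astype(np.uint8)
    y,x=300*(k//2),400*(k%2);M[y:y+cr.shape[0],x:x+cr.shape[1]]=cr[:300,:400];print(t,o)
cv2.imwrite("pics/m3.png",M)
```

```text
4.5 [ 0.5655 -0.2988  0.2222] -29.404361382859513 0.09421253898158174
w4 [218 144]
w2 [343 148]
w5 [217 121]
w1 [189  66]
```

View pics/m3.png

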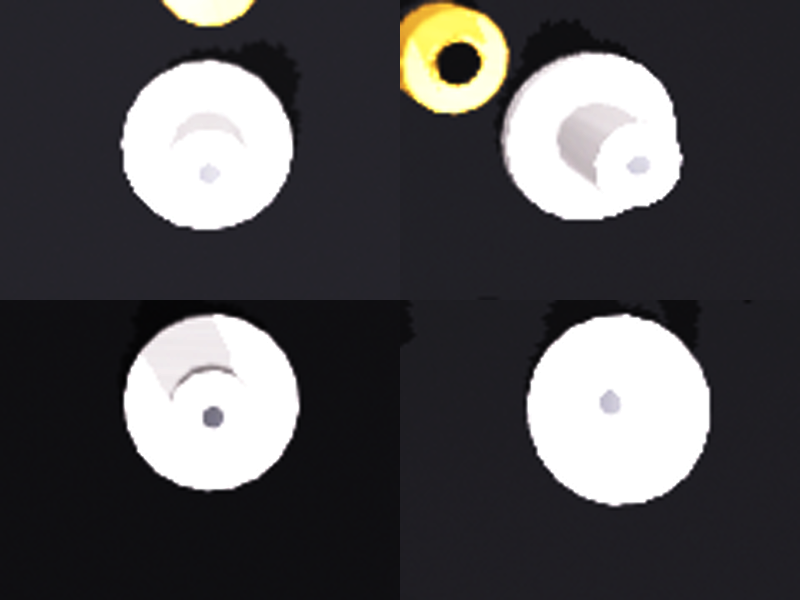

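Top row: pedestal by the weight, with its stem-top dot at (209,173) in w4 and (638,165) in w2, and the flange centred at (207.5,145) in w4. Bottom row: pedestal by the cuvettes, with the dot at (213,417) in w5 and (610,402) in w1, and the flange centred at (211.5,402.5) in w5.

Run:
```python
from h import *
np.set_printoptions(precision=4,suppress=True)
o=dict(w4=(218,144),w2=(343,148),w5=(217,121),w1=(189,66))
px=lambda t,p:[np.array(p)*.3+o[t]-.35]
for n,(a,p,b,q,fl) in dict(wt=("w4",(209,173),"w2",(238,165),(207.5,145)),cuv=("w5",(213,117),"w1",(210,102),(211.5,102.5))).items():
    ra=ray("wrist",px(a,p),load(a));rb=ray("wrist",px(b,q),load(b))
    print(n,"tri",tri([(ra[0],ra[1][0]),(rb[0],rb[1][0])]),"dot z.05",onplane("wrist",px(a,p),.05,load(a))[0],"flange",onplane("wrist",px(a,fl),.01,load(a))[0])
s=ctrl.get_state();print(s["position"],np.degrees(yaw(s)));print(rel((.584,-.3115)))
```

```text
wt tri [ 0.3804 -0.2504  0.0535] dot z.05 [ 0.3798 -0.2509  0.05  ] flange [ 0.3803 -0.2506  0.01  ]
cuv tri [ 0.5936 -0.3222  0.0521] dot z.05 [ 0.5934 -0.3221  0.05  ] flange [ 0.5937 -0.3224  0.01  ]
[ 0.5655 -0.2987  0.2224] -29.243538752514006
[ 0.0224  0.0021 -0.    ]
```

Run:
```python
from h import *
print(np.round(rel((.5936,-.3222)),4))
```

```text
[ 0.036   0.0067 -0.    ]
```

{"name": "inch_along", "arguments": {
  "offsets": [
    {"xyz": [3.6, 0.7, 5], "aperture": 0.6},
    {"xyz": [3.6, 0.7, 10], "aperture": 0.6},
    {"xyz": [3.6, 0.7, 14], "aperture": 0.6},
    {"xyz": [3.6, 0.7, 14], "aperture": 0.6},
    {"xyz": [3.6, 0.7, 14], "aperture": 0.6}
  ]
}}

```text
time: 5.05
position: [0.5932, -0.3222, 0.0826]
tool_rot: [-3.039, 0.793, 0.002]
ft_force: [0.3, 0.1, 2.2]
grip_width: 0.646
grip_force: 0.0
```

Run:
```python
from h import *
s=ctrl.get_state();print(np.round(rel((.5936,-.3222)),4),s["position"],s["grip_width"])
```

```text
[ 0.0003 -0.0002 -0.    ] [ 0.59322981 -0.32224604  0.08263482] 0.6460109830750865
```

Converted, 0.0645 m is 6.45, 0.045 m is 4.5.

{"name": "inch_along", "arguments": {
  "offsets": [
    {"xyz": [0, 0, 4.5], "aperture": 0.6},
    {"xyz": [0, 0, 6.45], "aperture": 0.6},
    {"xyz": [0, 0, 6.45], "aperture": 0.6},
    {"xyz": [0, 0, 6.45], "aperture": 0},
    {"xyz": [0, 0, 6.45], "aperture": 0},
    {"xyz": [0, 0, 6.45], "aperture": 0},
    {"xyz": [0, 0, 6.45], "aperture": 0},
    {"xyz": [0, 0, 6.45], "aperture": 0}
  ],
  "clamp_n": 30
}}

```text
time: 5.85
position: [0.5945, -0.3229, 0.0198]
tool_rot: [3.039, -0.794, 0.004]
ft_force: [-0.2, 0.1, 6.4]
grip_width: 0.313
grip_force: 30.0
```

Converted, -0.1 m is -10, -0.05 m is -5.

{"name": "inch_along", "arguments": {
  "offsets": [
    {"xyz": [0, 0, -5], "aperture": 0},
    {"xyz": [0, 0, -10], "aperture": 0},
    {"xyz": [0, 0, -10], "aperture": 0},
    {"xyz": [0, 0, -10], "aperture": 0}
  ]
}}

```text
time: 6.25
position: [0.5943, -0.3229, 0.1197]
tool_rot: [3.039, -0.794, 0.005]
ft_force: [0.1, -0.1, -1.9]
grip_width: 0.317
grip_force: 30.0
```

Run:
```python
from h import *
s=ctrl.get_state();print(np.round(rel((.4942,-.008)),4),s["position"],s["grip_width"],s["ft_force"],np.degrees(yaw(s)))
```

```text
[-0.2414 -0.2257 -0.0007] [ 0.59426282 -0.32293026  0.11970455] 0.31718711926084175 [ 0.08530586 -0.11455222 -1.94503013] -29.29493568520255
```

Converted, -0.2405 m is -24.05, -0.2257 m is -22.57, -0.082 rad is -0.41.

{"name": "inch_along", "arguments": {
  "offsets": [
    {"xyz": [-24.05, -22.57, 0], "spin": -0.41, "aperture": 0},
    {"xyz": [-24.05, -22.57, 0], "spin": -0.41, "aperture": 0},
    {"xyz": [-24.05, -22.57, 0], "spin": -0.41, "aperture": 0},
    {"xyz": [-24.05, -22.57, 0], "spin": -0.41, "aperture": 0},
    {"xyz": [-24.05, -22.57, 0], "spin": -0.41, "aperture": 0},
    {"xyz": [-24.05, -22.57, 0], "spin": -0.41, "aperture": 0},
    {"xyz": [-24.05, -22.57, 0], "spin": -0.41, "aperture": 0},
    {"xyz": [-24.05, -22.57, 0], "spin": -0.41, "aperture": 0},
    {"xyz": [-24.05, -22.57, 0], "spin": -0.41, "aperture": 0}
  ]
}}

```text
time: 7.15
position: [0.4928, -0.0077, 0.1165]
tool_rot: [3.069, -0.666, -0.004]
ft_force: [0.9, -0.9, -1.2]
grip_width: 0.315
grip_force: 30.0
```

Run:
```python
from h import *
s=ctrl.get_state();print(np.round(rel((.4942,-.008)),4),s["position"],s["grip_width"],s["ft_force"],np.degrees(yaw(s)))
```

```text
[ 0.0014 -0.0003 -0.    ] [ 0.49282164 -0.00774861  0.11648447] 0.31455564515855655 [ 0.91110096 -0.94639941 -1.19459319] -24.492578616589824
```

{"name": "inch_along", "arguments": {
  "offsets": [
    {"xyz": [0.24, -0.03, 4], "aperture": 0},
    {"xyz": [0.24, -0.03, 7], "aperture": 0},
    {"xyz": [0.24, -0.03, 8.3], "aperture": 0},
    {"xyz": [0.24, -0.03, 8.3], "aperture": 0},
    {"xyz": [0.24, -0.03, 8.3], "aperture": 0}
  ]
}}

```text
time: 7.65
position: [0.4971, -0.0094, 0.0355]
tool_rot: [-3.069, 0.671, -0.001]
ft_force: [0.4, 0.0, -0.1]
grip_width: 0.313
grip_force: 30.0
```

Run:
```python
from h import *
s=ctrl.get_state();print(np.round(rel((.4942,-.008)),4),s["position"],s["grip_width"],s["ft_force"],np.degrees(yaw(s)))
```

```text
[-0.0032 -0.     -0.    ] [ 0.49712904 -0.00937155  0.03548133] 0.3133991946689712 [ 0.4113979   0.00298139 -0.09275142] -24.65974540395432
```

{"name": "inch_along", "arguments": {
  "offsets": [
    {"xyz": [-0.2, 0, 0.6], "aperture": 0},
    {"xyz": [-0.2, 0, 0.6], "aperture": 0},
    {"xyz": [-0.2, 0, 0.6], "aperture": 0}
  ]
}}

```text
time: 7.95
position: [0.4951, -0.0079, 0.0297]
tool_rot: [3.069, -0.669, 0.002]
ft_force: [0.3, 0.3, -0.6]
grip_width: 0.311
grip_force: 30.0
```

Run:
```python
from h import *
s=ctrl.get_state();print(np.round(rel((.4942,-.008)),4),s["position"],s["ft_force"],np.degrees(yaw(s)))
```

```text
[-0.0007  0.0005 -0.    ] [ 0.49505963 -0.00789248  0.0296616 ] [ 0.26464774  0.27969314 -0.61414778] -24.586385093707975
```

{"name": "inch_along", "arguments": {
  "offsets": [
    {"xyz": [0, 0, 0.15], "aperture": 0},
    {"xyz": [0, 0, 0.15], "aperture": 0}
  ]
}}

```text
time: 8.15
position: [0.4948, -0.0079, 0.0277]
tool_rot: [3.069, -0.669, 0.001]
ft_force: [0.1, -0.1, -1.0]
grip_width: 0.313
grip_force: 30.0
```

Converted, 0.001 m is 0.1.

{"name": "inch_along", "arguments": {
  "offsets": [
    {"xyz": [0, 0, 0.1], "aperture": 0},
    {"xyz": [0, 0, 0.1], "aperture": 0}
  ]
}}

```text
time: 8.35
position: [0.4948, -0.0079, 0.0276]
tool_rot: [3.069, -0.669, 0.0]
ft_force: [-3.3, -0.1, 8.2]
grip_width: 0.312
grip_force: 30.0
```

{"name": "inch_along", "arguments": {
  "offsets": [
    {"xyz": [0, 0, 0.07], "aperture": 0},
    {"xyz": [0, 0, 0.07], "aperture": 0}
  ]
}}

```text
time: 8.55
position: [0.4948, -0.0079, 0.0276]
tool_rot: [3.069, -0.669, -0.0]
ft_force: [-4.7, -0.2, 12.5]
grip_width: 0.315
grip_force: 30.0
```

Converted, -0.195 m is -19.5, -0.15 m is -15.

{"name": "inch_along", "arguments": {
  "offsets": [
    {"aperture": 0.6},
    {"aperture": 0.6},
    {"aperture": 0.6},
    {"xyz": [0, 0, -5], "aperture": 0.6},
    {"xyz": [0, 0, -10], "aperture": 0.6},
    {"xyz": [-1, 0, -15], "aperture": 0.6},
    {"xyz": [-2, 0, -19.5], "aperture": 0.6},
    {"xyz": [-2, 0, -19.5], "aperture": 0.6},
    {"xyz": [-2, 0, -19.5], "aperture": 0.6},
    {"xyz": [-2, 0, -19.5], "aperture": 0.6}
  ]
}}

```text
time: 9.55
position: [0.4757, 0.0003, 0.2193]
tool_rot: [3.069, -0.669, -0.004]
ft_force: [0.2, 0.5, -0.7]
grip_width: 0.603
grip_force: 0.0
```

Run:
```python
from h import *
np.set_printoptions(precision=4,suppress=True)
st,_=snap("w6"); print(st["time"],st["position"],st["ft_force"])
print("wt",rel((.380,-.2508)),"turn for 36.5",np.radians(np.degrees(yaw())-36.5))
```

```text
9.55 [0.4757 0.0003 0.2193] [ 0.1641  0.5257 -0.6579]
wt [0.0177 0.268  0.0003] turn for 36.5 -1.0664662147391488
```

{"name": "inch_along", "arguments": {
  "offsets": [
    {"xyz": [-14.3, -15.4, 0], "spin": -1.45, "aperture": 1},
    {"xyz": [-14.3, -15.4, 0], "spin": -1.45, "aperture": 1},
    {"xyz": [-14.3, -15.4, 0], "spin": -1.45, "aperture": 1},
    {"xyz": [-14.3, -15.4, 0], "spin": -1.45, "aperture": 1},
    {"xyz": [-14.3, -15.4, 0], "spin": -1.45, "aperture": 1},
    {"xyz": [-14.3, -15.4, 0], "spin": -1.45, "aperture": 1},
    {"xyz": [-14.3, -15.4, 0], "spin": -1.45, "aperture": 1}
  ]
}}

```text
time: 10.3
position: [0.4107, 0.1983, 0.2197]
tool_rot: [3.132, -0.221, -0.003]
ft_force: [0.0, -0.7, -0.2]
grip_width: 0.994
grip_force: 0.0
```

Run:
```python
from h import *
np.set_printoptions(precision=4,suppress=True)
st,_=snap("w7"); print(st["time"],st["position"],np.degrees(yaw(st)),np.abs(st["qd"]).max())
print(rel((.59,.325)),rel((.375,.285)))
```

```text
10.3 [0.4107 0.1983 0.2197] -8.058107153624725 0.0219198218560436
[ 0.1592 -0.1512 -0.0004] [-0.048  -0.0811 -0.    ]
```

{"name": "inch_along", "arguments": {
  "offsets": [
    {"xyz": [15.9, -15.1, 0], "spin": -3.05, "aperture": 1},
    {"xyz": [15.9, -15.1, 0], "spin": -3.05, "aperture": 1},
    {"xyz": [15.9, -15.1, 0], "spin": -3.05, "aperture": 1},
    {"xyz": [15.9, -15.1, 0], "spin": -3.05, "aperture": 1},
    {"xyz": [15.9, -15.1, 0], "spin": -3.05, "aperture": 1},
    {"xyz": [15.9, -15.1, 0], "spin": -3.05, "aperture": 1},
    {"xyz": [15.9, -15.1, 0], "spin": -3.05, "aperture": 1}
  ]
}}

```text
time: 11.05
position: [0.5893, 0.3254, 0.2194]
tool_rot: [3.055, 0.728, -0.004]
ft_force: [-0.1, -1.5, 0.7]
grip_width: 0.999
grip_force: 0.0
```

Run:
```python
from h import *
np.set_printoptions(precision=4,suppress=True)
st,_=snap("w8"); print(st["time"],st["position"],np.degrees(yaw(st)),np.abs(st["qd"]).max())
print(rel((.375,.285)))
```

```text
11.05 [0.5893 0.3254 0.2194] 26.818615392448326 0.04292602922216925
[-0.2091 -0.0604  0.0003]
```

Converted, -0.209 m is -20.9, -0.06 m is -6, 0.61 rad is 3.05.

{"name": "inch_along", "arguments": {
  "offsets": [
    {"xyz": [-20.9, -6, 0], "spin": 3.05, "aperture": 1},
    {"xyz": [-20.9, -6, 0], "spin": 3.05, "aperture": 1},
    {"xyz": [-20.9, -6, 0], "spin": 3.05, "aperture": 1},
    {"xyz": [-20.9, -6, 0], "spin": 3.05, "aperture": 1},
    {"xyz": [-20.9, -6, 0], "spin": 3.05, "aperture": 1},
    {"xyz": [-20.9, -6, 0], "spin": 3.05, "aperture": 1},
    {"xyz": [-20.9, -6, 0], "spin": 3.05, "aperture": 1}
  ]
}}

```text
time: 11.8
position: [0.3761, 0.285, 0.2216]
tool_rot: [3.133, -0.221, 0.005]
ft_force: [-0.1, -0.5, 0.2]
grip_width: 1.0
grip_force: 0.0
```

Add to h.py:
```python
def fore(tag,P):
    s=load(tag);m=camrig.camera_model("wrist");f=210/np.tan(np.radians(m["vertical_fov"]/2))
    T=np.eye(4);T[:3,:3]=R.from_rotvec(s["tool_rot"]).as_matrix();T[:3,3]=s["position"]
    q=np.linalg.inv(T@m["hand_eye"])@np.r_[P,1];return q[:2]/q[2]*f+[m["cx"],m["cy"]]
def mont(out,items,k=10/3,w=120,h=90):
    M=np.zeros((600,800,3),np.uint8)
    for i,(t,P) in enumerate(items):
        im=cv2.imread(f"pics/{t}.png");o=np.clip(np.round(fore(t,P)).astype(int)-[w//2,h//2],0,[560-w,420-h])
        cr=cv2.resize(im[o[1]:o[1]+h,o[0]:o[0]+w],(400,300),interpolation=cv2.INTER_CUBIC)
        y,x=300*(i//2),400*(i%2);M[y:y+300,x:x+400]=(255*(cr/255.)**2.2).astype(np.uint8);print(t,o)
    cv2.imwrite(out,M)
```

Run:
```python
from h import *
np.set_printoptions(precision=4,suppress=True)
st,_=snap("w9"); print(st["time"],st["position"],np.degrees(yaw(st)),np.abs(st["qd"]).max())
mont("pics/m4.png",[("w9",(.383,.285,.05)),("w7",(.383,.285,.05)),("w8",(.609,.332,.05)),("w7",(.609,.332,.05))])
```

```text
11.8 [0.3761 0.285  0.2216] -8.05764096591735 0.04877427713594985
w9 [213 139]
w7 [138 181]
w8 [217 125]
w7 [36  0]
```

View pics/m4.png

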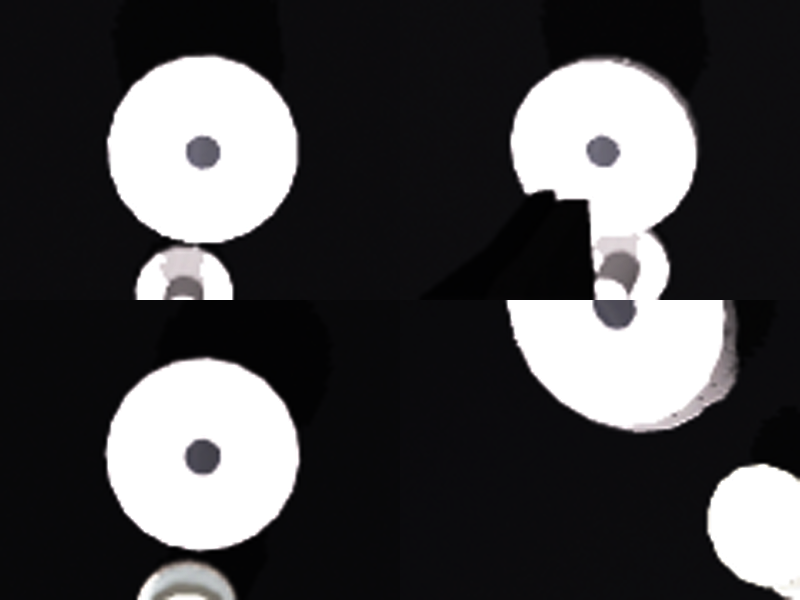

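Top row: pedestal by the small one, with its centre dot at (203,152) in w9 and (603,151) in w7. Bottom row: pedestal by the jar, with the dot at (202,456) in w8 and, clipped at the edge, about (616,309) in w7. In both w9 and w8 the neighbour lies straight behind (tool −x), so closing along tool y is clear.

Run:
```python
from h import *
np.set_printoptions(precision=4,suppress=True)
def px(p,o): return [np.array(p)*.3+o-.35]
for n,a,p,oa,b,q,ob,d in [("small","w9",(203,152),(213,139),"w7",(203,151),(138,181),(202.5,149)),("jar","w8",(202.5,156.5),(217,125),"w7",(216,9),(36,0),(203,154))]:
    ra=ray("wrist",px(p,oa),load(a));rb=ray("wrist",px(q,ob),load(b))
    print(n,"tri",tri([(ra[0],ra[1][0]),(rb[0],rb[1][0])]),"dot",onplane("wrist",px(p,oa),.05,load(a))[0],"disc",onplane("wrist",px(d,oa),.05,load(a))[0])
    print(rel(onplane("wrist",px(p,oa),.05,load(a))[0][:2]))
# A in rack: dot search in w6 near predicted stem top
im=cv2.cvtColor(cv2.imread("pics/w6.png"),cv2.COLOR_BGR2GRAY)
c=fore("w6",(.4942,-.008,.058));print("pred",c)
x,y=np.round(c).astype(int);w=im[y-9:y+10,x-9:x+10];print(w[::2,::2])
```

```text
small tri [0.3826 0.2846 0.0504] dot [0.3825 0.2846 0.05  ] disc [0.3835 0.2846 0.05  ]
[ 0.006  -0.0001  0.    ]
jar tri [0.6074 0.3309 0.0481] dot [0.6079 0.3309 0.05  ] disc [0.6087 0.3311 0.05  ]
[ 0.2227 -0.0776  0.0005]
pred [273.6437 171.8073]
[[254 255 255 255 255 255 255 255 255 254]
 [255 255 255 255 255 255 255 255 255 255]
 [255 255 255 255 255 255 255 255 255 255]
 [255 255 255 255 255 254 255 255 255 255]
 [255 255 255 250 160 164 216 255 255 255]
 [255 255 255 199 159 164 166 255 255 255]
 [255 255 255 243 160 164 230 255 255 255]
 [255 255 255 255 254 253 255 255 255 255]
 [255 255 255 255 255 255 255 255 255 255]
 [255 255 255 255 255 255 255 255 255 255]]
```

Converted, 0.14 m is 14, 0.1 m is 10.

{"name": "inch_along", "arguments": {
  "offsets": [
    {"xyz": [0.7, 0, 5], "aperture": 1},
    {"xyz": [0.7, 0, 10], "aperture": 1},
    {"xyz": [0.7, 0, 14], "aperture": 1},
    {"xyz": [0.7, 0, 14], "aperture": 1},
    {"xyz": [0.7, 0, 14], "aperture": 1}
  ]
}}

```text
time: 12.35
position: [0.383, 0.2854, 0.081]
tool_rot: [-3.134, 0.219, 0.003]
ft_force: [0.5, 1.1, 1.3]
grip_width: 0.997
grip_force: 0.0
```

Run:
```python
from h import *
s=ctrl.get_state();print(np.round(rel((.3832,.2846)),4),s["position"],s["grip_width"])
```

```text
[ 0.0004  0.0007 -0.    ] [0.38295181 0.28537436 0.08102805] 0.9972027747838839
```

Careful with the scale: shifts go in cm and turns go in units of 0.2 rad. That gives: 0.055 m is 5.5, 0.045 m is 4.5.

{"name": "inch_along", "arguments": {
  "offsets": [
    {"xyz": [0.04, 0.07, 4.5], "aperture": 1},
    {"xyz": [0.04, 0.07, 5.5], "aperture": 1},
    {"xyz": [0.04, 0.07, 5.5], "aperture": 1},
    {"xyz": [0.04, 0.07, 5.5], "aperture": 0},
    {"xyz": [0.04, 0.07, 5.5], "aperture": 0},
    {"xyz": [0.04, 0.07, 5.5], "aperture": 0},
    {"xyz": [0.04, 0.07, 5.5], "aperture": 0},
    {"xyz": [0.04, 0.07, 5.5], "aperture": 0}
  ],
  "clamp_n": 30
}}

```text
time: 13.15
position: [0.3832, 0.2848, 0.0265]
tool_rot: [-3.133, 0.218, -0.002]
ft_force: [-0.1, -0.1, 3.0]
grip_width: 0.679
grip_force: 30.0
```

{"name": "inch_along", "arguments": {
  "offsets": [
    {"xyz": [0, 0, -5], "aperture": 0},
    {"xyz": [0, 0, -10], "aperture": 0},
    {"xyz": [0, 0, -15], "aperture": 0},
    {"xyz": [0, 0, -15], "aperture": 0},
    {"xyz": [0, 0, -15], "aperture": 0}
  ]
}}

```text
time: 13.65
position: [0.3831, 0.2845, 0.1766]
tool_rot: [-3.134, 0.219, -0.003]
ft_force: [1.2, -0.3, -2.4]
grip_width: 0.674
grip_force: 30.0
```

Run:
```python
from h import *
s=ctrl.get_state();print(np.round(rel((.5379,-.028)),4),np.degrees(yaw(s)),np.round(s["ft_force"],2))
p=fore("w6",(0.4942,-.008,.058))
print("A dot",onplane("wrist",[(273.9,173)],.058,load("w6"))[0])
```

```text
[0.1967 0.288  0.0003] -7.987018514264629 [ 1.24 -0.3  -2.44]
A dot [ 0.49299541 -0.00773108  0.058     ]
```

Converted, 0.288 m is 28.8, 0.1967 m is 19.67, 0.29 rad is 1.45.

{"name": "inch_along", "arguments": {
  "offsets": [
    {"xyz": [19.67, 28.8, 1], "spin": 1.45, "aperture": 0},
    {"xyz": [19.67, 28.8, 1], "spin": 1.45, "aperture": 0},
    {"xyz": [19.67, 28.8, 1], "spin": 1.45, "aperture": 0},
    {"xyz": [19.67, 28.8, 1], "spin": 1.45, "aperture": 0},
    {"xyz": [19.67, 28.8, 1], "spin": 1.45, "aperture": 0},
    {"xyz": [19.67, 28.8, 1], "spin": 1.45, "aperture": 0},
    {"xyz": [19.67, 28.8, 1], "spin": 1.45, "aperture": 0},
    {"xyz": [19.67, 28.8, 1], "spin": 1.45, "aperture": 0},
    {"xyz": [19.67, 28.8, 1], "spin": 1.45, "aperture": 0}
  ]
}}

```text
time: 14.55
position: [0.5359, -0.0292, 0.1628]
tool_rot: [3.068, -0.674, -0.009]
ft_force: [-0.1, 0.3, -1.3]
grip_width: 0.678
grip_force: 30.0
```

Run:
```python
from h import *
s=ctrl.get_state();print(np.round(rel((.5379,-.028)),4),s["position"],np.degrees(yaw(s)),np.round(s["ft_force"],2))
```

```text
[ 0.0013 -0.002  -0.    ] [ 0.53590072 -0.02924607  0.16276998] -24.764631662972068 [-0.06  0.32 -1.35]
```

Converted, 0.06 m is 6, 0.04 m is 4.

{"name": "inch_along", "arguments": {
  "offsets": [
    {"xyz": [0.13, -0.2, 4], "aperture": 0},
    {"xyz": [0.13, -0.2, 6], "aperture": 0},
    {"xyz": [0.13, -0.2, 6], "aperture": 0},
    {"xyz": [0.13, -0.2, 6], "aperture": 0}
  ]
}}

```text
time: 14.95
position: [0.5387, -0.0253, 0.1053]
tool_rot: [-3.07, 0.666, 0.003]
ft_force: [-0.5, 0.2, -2.6]
grip_width: 0.678
grip_force: 30.0
```

Run:
```python
from h import *
s=ctrl.get_state();print(np.round(rel((.5379,-.028)),4),s["position"],np.degrees(yaw(s)),np.round(s["ft_force"],2))
```

```text
[0.0004 0.0027 0.    ] [ 0.53869018 -0.02533954  0.10531448] -24.463136187385647 [-0.47  0.18 -2.56]
```

{"name": "inch_along", "arguments": {
  "offsets": [
    {"xyz": [0.04, 0.18, 3], "aperture": 0},
    {"xyz": [0.04, 0.18, 5.5], "aperture": 0},
    {"xyz": [0.04, 0.18, 6.6], "aperture": 0},
    {"xyz": [0.04, 0.18, 6.6], "aperture": 0},
    {"xyz": [0.04, 0.18, 6.6], "aperture": 0}
  ]
}}

```text
time: 15.45
position: [0.5403, -0.0284, 0.0413]
tool_rot: [-3.069, 0.668, -0.003]
ft_force: [0.6, -0.6, -1.0]
grip_width: 0.681
grip_force: 30.0
```

Run:
```python
from h import *
s=ctrl.get_state();print(np.round(rel((.5379,-.028)),4),s["position"],np.degrees(yaw(s)),np.round(s["ft_force"],2))
```

```text
[-0.0024  0.0007 -0.    ] [ 0.54032441 -0.02835346  0.04127893] -24.571180838412918 [ 0.62 -0.62 -1.04]
```

Converted, 0.0045 m is 0.45, -0.0022 m is -0.22.

{"name": "inch_along", "arguments": {
  "offsets": [
    {"xyz": [-0.22, 0.05, 0.45], "aperture": 0},
    {"xyz": [-0.22, 0.05, 0.45], "aperture": 0},
    {"xyz": [-0.22, 0.05, 0.45], "aperture": 0}
  ]
}}

```text
time: 15.75
position: [0.5372, -0.0282, 0.0359]
tool_rot: [3.069, -0.669, 0.001]
ft_force: [-0.2, 0.9, -1.1]
grip_width: 0.682
grip_force: 30.0
```

{"name": "inch_along", "arguments": {
  "offsets": [
    {"xyz": [0, 0, 0.12], "aperture": 0},
    {"xyz": [0, 0, 0.12], "aperture": 0}
  ]
}}

```text
time: 15.95
position: [0.5375, -0.0282, 0.0346]
tool_rot: [3.07, -0.669, 0.002]
ft_force: [0.4, -0.4, 0.3]
grip_width: 0.677
grip_force: 30.0
```

{"name": "inch_along", "arguments": {
  "offsets": [
    {"xyz": [0, 0, 0.12], "aperture": 0},
    {"xyz": [0, 0, 0.12], "aperture": 0}
  ]
}}

```text
time: 16.15
position: [0.5379, -0.0284, 0.0345]
tool_rot: [3.069, -0.669, 0.003]
ft_force: [-2.4, -0.9, 7.6]
grip_width: 0.681
grip_force: 29.9
```

{"name": "inch_along", "arguments": {
  "offsets": [
    {"aperture": 1},
    {"aperture": 1},
    {"aperture": 1},
    {"xyz": [0, 0, -5], "aperture": 1},
    {"xyz": [0, 0, -10], "aperture": 1},
    {"xyz": [-3, 0, -14], "aperture": 1},
    {"xyz": [-5, 0, -18.5], "aperture": 1},
    {"xyz": [-5, 0, -18.5], "aperture": 1},
    {"xyz": [-5, 0, -18.5], "aperture": 1}
  ]
}}

```text
time: 17.05
position: [0.492, -0.0073, 0.2191]
tool_rot: [3.069, -0.668, 0.005]
ft_force: [-0.1, -0.1, -0.4]
grip_width: 0.995
grip_force: 0.0
```

Run:
```python
from h import *
np.set_printoptions(precision=4,suppress=True)
st,_=snap("w10"); print(st["time"],st["position"],np.degrees(yaw(st)),np.abs(st["qd"]).max())
mont("pics/m5.png",[("w10",(.516,-.018,.055)),("w6",(.494,-.008,.055))],w=160,h=120)
M=cv2.imread("pics/m5.png");cv2.imwrite("pics/m5.png",M[:300])
print("wt",rel((.380,-.2507)))
```

```text
17.05 [ 0.492  -0.0073  0.2191] -24.56750045200193 0.04798336238341121
w10 [194 107]
w6 [194 112]
wt [0.     0.2674 0.0002]
```

View pics/m5.png

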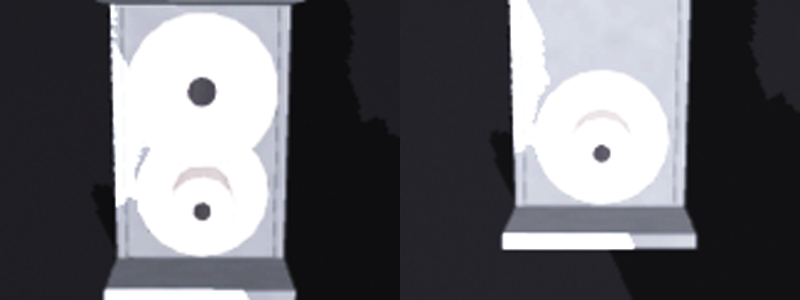

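In w10 both bottom pedestals stand upright in the rack: B's dot is at (202,92) and A's at (202,212), with B's flange overlapping A's.

Run:
```python
from h import *
np.set_printoptions(precision=4,suppress=True)
g=lambda p,o:[np.array(p)/2.5+o-.3]
c=np.array([.5161,-.018]);u=np.array([np.cos(np.radians(-24.6)),np.sin(np.radians(-24.6))]);v=np.array([-u[1],u[0]])
for n,t,p,o in [("B","w10",(202,92),(194,107)),("A","w10",(202,212),(194,107)),("A6","w6",(202,154),(194,112))]:
    P=onplane("wrist",g(p,o),.058,load(t))[0];print(n,P,"rack",(P[:2]-c)@u,(P[:2]-c)@v)
for n,p,z in [("inner far",(200,3),.06),("near inner",(200,290),.06)]:
    P=onplane("wrist",g(p,(194,107)),z,load("w10"))[0];print(n,(P[:2]-c)@u)
```

```text
B [ 0.5368 -0.0281  0.058 ] rack 0.023070006069020203 -0.0005861597778084263
A [ 0.4928 -0.008   0.058 ] rack -0.025317308857321648 -0.0005760107608155859
A6 [ 0.4927 -0.0081  0.058 ] rack -0.02534492317717174 -0.0007602139392842155
inner far 0.05662277831187319
near inner -0.05822957494496884
```

Converted, 0.2674 m is 26.74, 0.13 m is 13, -1.066 rad is -5.33.

{"name": "inch_along", "arguments": {
  "offsets": [
    {"xyz": [0, 26.74, 0], "spin": -5.33, "aperture": 0.6},
    {"xyz": [0, 26.74, 0], "spin": -5.33, "aperture": 0.6},
    {"xyz": [0, 26.74, 0], "spin": -5.33, "aperture": 0.6},
    {"xyz": [0, 26.74, 0], "spin": -5.33, "aperture": 0.6},
    {"xyz": [0, 26.74, 0], "spin": -5.33, "aperture": 0.6},
    {"xyz": [0, 26.74, 5], "spin": -5.33, "aperture": 0.6},
    {"xyz": [0, 26.74, 9], "spin": -5.33, "aperture": 0.6},
    {"xyz": [0, 26.74, 13], "spin": -5.33, "aperture": 0.6},
    {"xyz": [0, 26.74, 13], "spin": -5.33, "aperture": 0.6},
    {"xyz": [0, 26.74, 13], "spin": -5.33, "aperture": 0.6}
  ]
}}

```text
time: 18.1
position: [0.3793, -0.2499, 0.0868]
tool_rot: [-2.982, -0.978, 0.004]
ft_force: [0.4, 0.4, 0.9]
grip_width: 0.601
grip_force: 0.0
```

Run:
```python
from h import *
s=ctrl.get_state();print(np.round(rel((.380,-.2507)),4),s["position"],s["grip_width"],np.degrees(yaw(s)))
```

```text
[ 0.      0.0011 -0.    ] [ 0.37932985 -0.24986243  0.08677862] 0.6005943687765322 36.326780472669384
```

{"name": "inch_along", "arguments": {
  "offsets": [
    {"xyz": [0, 0.1, 4.5], "aperture": 0.6},
    {"xyz": [0, 0.1, 6.7], "aperture": 0.6},
    {"xyz": [0, 0.1, 6.7], "aperture": 0.6},
    {"xyz": [0, 0.1, 6.7], "aperture": 0},
    {"xyz": [0, 0.1, 6.7], "aperture": 0},
    {"xyz": [0, 0.1, 6.7], "aperture": 0},
    {"xyz": [0, 0.1, 6.7], "aperture": 0}
  ],
  "clamp_n": 30
}}

```text
time: 18.8
position: [0.3815, -0.2515, 0.0221]
tool_rot: [2.983, 0.983, 0.002]
ft_force: [-1.1, 1.3, 0.2]
grip_width: 0.322
grip_force: 0.6
```

Run:
```python
from h import *
s=ctrl.get_state();print(np.round(rel((.380,-.2507)),4),s["grip_width"],s["ft_force"])
```

```text
[-0.0007 -0.0015 -0.    ] 0.3215345634763128 [-1.13451259  1.29919451  0.19993214]
```

{"name": "inch_along", "arguments": {
  "offsets": [
    {"xyz": [0, 0, -5], "aperture": 0},
    {"xyz": [0, 0, -10], "aperture": 0},
    {"xyz": [0, 0, -15], "aperture": 0},
    {"xyz": [0, 0, -15], "aperture": 0},
    {"xyz": [0, 0, -15], "aperture": 0}
  ]
}}

```text
time: 19.3
position: [0.3814, -0.2517, 0.1723]
tool_rot: [2.981, 0.982, 0.003]
ft_force: [0.4, 0.6, -3.0]
grip_width: 0.313
grip_force: 30.0
```

Run:
```python
from h import *
s=ctrl.get_state();print(np.round(rel((.5377,-.0279)),4),s["position"],np.degrees(yaw(s)),s["ft_force"])
```

```text
[ 0.2587 -0.0871  0.    ] [ 0.38137946 -0.25170083  0.17226004] 36.470856507564385 [ 0.37031125  0.55778748 -2.96896198]
```

Converted, 0.2587 m is 25.87, -0.0871 m is -8.71, 1.066 rad is 5.33.

{"name": "inch_along", "arguments": {
  "offsets": [
    {"xyz": [25.87, -8.71, 0], "spin": 5.33, "aperture": 0},
    {"xyz": [25.87, -8.71, 0], "spin": 5.33, "aperture": 0},
    {"xyz": [25.87, -8.71, 0], "spin": 5.33, "aperture": 0},
    {"xyz": [25.87, -8.71, 0], "spin": 5.33, "aperture": 0},
    {"xyz": [25.87, -8.71, 0], "spin": 5.33, "aperture": 0},
    {"xyz": [25.87, -8.71, 0], "spin": 5.33, "aperture": 0},
    {"xyz": [25.87, -8.71, 0], "spin": 5.33, "aperture": 0},
    {"xyz": [25.87, -8.71, 0], "spin": 5.33, "aperture": 0},
    {"xyz": [25.87, -8.71, 0], "spin": 5.33, "aperture": 0}
  ]
}}

```text
time: 20.2
position: [0.5356, -0.0268, 0.1683]
tool_rot: [3.069, -0.667, -0.008]
ft_force: [-0.1, -0.4, -1.5]
grip_width: 0.308
grip_force: 30.0
```

Run:
```python
from h import *
s=ctrl.get_state();print(np.round(rel((.5377,-.0279)),4),s["position"],np.degrees(yaw(s)),s["ft_force"])
```

```text
[ 0.0024  0.0001 -0.    ] [ 0.53556033 -0.02678229  0.16829067] -24.533296179316586 [-0.12211019 -0.42241867 -1.50877811]
```

Converted, 0.001 m is 0.1, 0.06 m is 6.

{"name": "inch_along", "arguments": {
  "offsets": [
    {"xyz": [0.1, 0, 4], "aperture": 0},
    {"xyz": [0.1, 0, 6], "aperture": 0},
    {"xyz": [0.1, 0, 6], "aperture": 0},
    {"xyz": [0.1, 0, 6], "aperture": 0},
    {"xyz": [0.1, 0, 6], "aperture": 0}
  ]
}}

```text
time: 20.7
position: [0.5388, -0.0281, 0.1121]
tool_rot: [-3.069, 0.668, -0.003]
ft_force: [0.6, -0.8, -1.4]
grip_width: 0.311
grip_force: 30.0
```

Run:
```python
from h import *
s=ctrl.get_state();print(np.round(rel((.5377,-.0279)),4),s["position"],np.degrees(yaw(s)),s["ft_force"])
```

```text
[-0.001   0.0002 -0.    ] [ 0.53875053 -0.02812392  0.11209575] -24.564442198788456 [ 0.6497818  -0.79108765 -1.43573539]
```

Converted, 0.015 m is 1.5.

{"name": "inch_along", "arguments": {
  "offsets": [
    {"xyz": [0, 0, 1.5], "aperture": 0},
    {"xyz": [0, 0, 1.5], "aperture": 0},
    {"xyz": [0, 0, 1.5], "aperture": 0}
  ]
}}

```text
time: 21.0
position: [0.5375, -0.0279, 0.0956]
tool_rot: [3.069, -0.669, -0.001]
ft_force: [-0.3, -0.2, -1.2]
grip_width: 0.314
grip_force: 30.0
```

{"name": "inch_along", "arguments": {
  "offsets": [
    {"xyz": [0, 0, 1], "aperture": 0},
    {"xyz": [0, 0, 1.2], "aperture": 0},
    {"xyz": [0, 0, 1.2], "aperture": 0}
  ]
}}

```text
time: 21.3
position: [0.5374, -0.0278, 0.0832]
tool_rot: [3.069, -0.669, -0.002]
ft_force: [-0.5, 0.2, -1.1]
grip_width: 0.313
grip_force: 30.0
```

Run:
```python
from h import *
s=ctrl.get_state();print(np.round(rel((.5377,-.0279)),4),s["position"],s["ft_force"])
```

```text
[ 0.0004 -0.0001 -0.    ] [ 0.53735399 -0.02779817  0.08316952] [-0.49094207  0.19951293 -1.12667192]
```

Converted, 0.002 m is 0.2, 0.001 m is 0.1.

{"name": "inch_along", "arguments": {
  "offsets": [
    {"xyz": [0.1, 0, 0.2], "aperture": 0},
    {"xyz": [0.1, 0, 0.2], "aperture": 0}
  ]
}}

```text
time: 21.5
position: [0.539, -0.0283, 0.0819]
tool_rot: [3.069, -0.669, 0.0]
ft_force: [-0.3, 0.1, -1.5]
grip_width: 0.312
grip_force: 30.0
```

{"name": "inch_along", "arguments": {
  "offsets": [
    {"xyz": [0, 0, 0.12], "aperture": 0},
    {"xyz": [0, 0, 0.12], "aperture": 0}
  ]
}}

```text
time: 21.7
position: [0.5388, -0.0283, 0.0807]
tool_rot: [3.069, -0.669, -0.0]
ft_force: [-0.8, -0.1, -1.6]
grip_width: 0.314
grip_force: 30.0
```

{"name": "inch_along", "arguments": {
  "offsets": [
    {"xyz": [0, 0, 0.12], "aperture": 0},
    {"xyz": [0, 0, 0.12], "aperture": 0}
  ]
}}

```text
time: 21.9
position: [0.5392, -0.0283, 0.0802]
tool_rot: [3.069, -0.669, 0.001]
ft_force: [-1.7, -0.7, 3.0]
grip_width: 0.312
grip_force: 30.0
```

{"name": "inch_along", "arguments": {
  "offsets": [
    {"aperture": 0.6},
    {"aperture": 0.6},
    {"aperture": 0.6},
    {"xyz": [0, 0, -5], "aperture": 0.6},
    {"xyz": [0, 0, -10], "aperture": 0.6},
    {"xyz": [-5, 0, -14], "aperture": 1},
    {"xyz": [-7, 0, -14], "aperture": 1},
    {"xyz": [-7, 0, -14], "aperture": 1},
    {"xyz": [-7, 0, -14], "aperture": 1}
  ]
}}

```text
time: 22.8
position: [0.4753, 0.0008, 0.2199]
tool_rot: [3.069, -0.668, 0.003]
ft_force: [0.6, -0.6, -0.3]
grip_width: 0.879
grip_force: 0.0
```

Run:
```python
from h import *
np.set_printoptions(precision=4,suppress=True)
st,_=snap("w11"); print(st["time"],st["position"],np.degrees(yaw(st)),np.abs(st["qd"]).max())
mont("pics/m6.png",[("w11",(.516,-.018,.08))],w=200,h=150)
M=cv2.imread("pics/m6.png");cv2.imwrite("pics/m6.png",M[:300,:400])
print("jar",rel((.6084,.331)))
```

```text
22.8 [0.4753 0.0008 0.2199] -24.56333346588377 0.0396028557532639
w11 [174  75]
jar [-0.0167 -0.356  -0.0002]
```

View pics/m6.png

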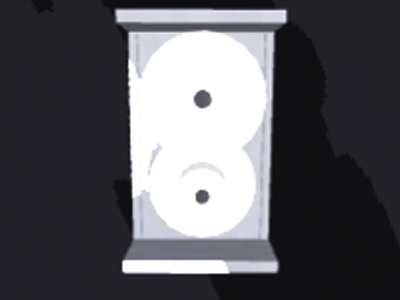

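Run:
```python
from h import *
np.set_printoptions(precision=4,suppress=True)
for P in [(.5377,-.0279,.108),(.5377,-.0279,.058),(.4936,-.0083,.058)]: print(P,(fore("w11",P)-[174,75])*2)
im=cv2.imread("pics/w11.png");cv2.imwrite("pics/w11t.png",im)
t=camrig.get_image("top");s=camrig.get_image("scene")
cv2.imwrite("pics/s1.png",np.hstack([cv2.resize(cv2.cvtColor(s[140:260,200:360],4),(400,300)),cv2.resize(cv2.cvtColor(t[180:300,190:350],4),(400,300))]))
```

```text
(0.5377, -0.0279, 0.108) [200.1752  97.8486]
(0.5377, -0.0279, 0.058) [200.4635  96.1007]
(0.4936, -0.0083, 0.058) [201.5616 194.8178]
```

View pics/s1.png

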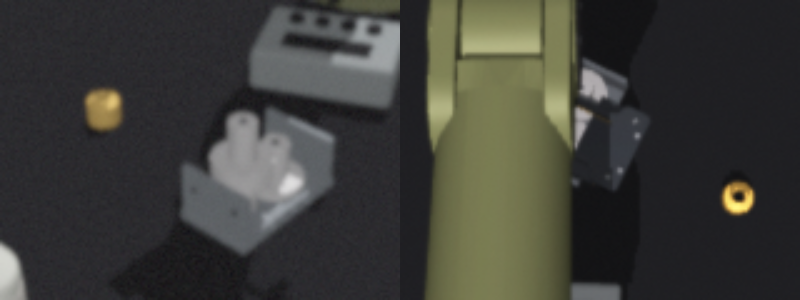

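The scene view shows the third pedestal standing on column B with its stem up, and the weight is undisturbed. Now the last one, by the jar.

Converted, -0.356 m is -35.6, -0.0167 m is -1.67, -0.897 rad is -4.485.

{"name": "inch_along", "arguments": {
  "offsets": [
    {"xyz": [-1.67, -35.6, 0], "spin": -4.485, "aperture": 1},
    {"xyz": [-1.67, -35.6, 0], "spin": -4.485, "aperture": 1},
    {"xyz": [-1.67, -35.6, 0], "spin": -4.485, "aperture": 1},
    {"xyz": [-1.67, -35.6, 0], "spin": -4.485, "aperture": 1},
    {"xyz": [-1.67, -35.6, 0], "spin": -4.485, "aperture": 1},
    {"xyz": [-1.67, -35.6, 0], "spin": -4.485, "aperture": 1},
    {"xyz": [-1.67, -35.6, 0], "spin": -4.485, "aperture": 1},
    {"xyz": [-1.67, -35.6, 0], "spin": -4.485, "aperture": 1},
    {"xyz": [-1.67, -35.6, 0], "spin": -4.485, "aperture": 1},
    {"xyz": [-1.67, -35.6, 5], "spin": -4.485, "aperture": 1},
    {"xyz": [-1.67, -35.6, 10], "spin": -4.485, "aperture": 1},
    {"xyz": [-1.67, -35.6, 13], "spin": -4.485, "aperture": 1},
    {"xyz": [-1.67, -35.6, 13], "spin": -4.485, "aperture": 1},
    {"xyz": [-1.67, -35.6, 13], "spin": -4.485, "aperture": 1}
  ]
}}

```text
time: 24.35
position: [0.6089, 0.3297, 0.0901]
tool_rot: [3.056, 0.724, -0.0]
ft_force: [1.3, 0.0, 1.1]
grip_width: 1.0
grip_force: 0.0
```

Run:
```python
from h import *
s=ctrl.get_state();print(np.round(rel((.6084,.331)),4),s["position"],s["grip_width"],np.degrees(yaw(s)))
```

```text
[ 0.0001 -0.0014 -0.    ] [0.60893429 0.32969592 0.09006926] 1.000350649515541 26.672325819420372
```

{"name": "inch_along", "arguments": {
  "offsets": [
    {"xyz": [0, -0.1, 4.5], "aperture": 1},
    {"xyz": [0, -0.1, 6.4], "aperture": 1},
    {"xyz": [0, -0.1, 6.4], "aperture": 1},
    {"xyz": [0, -0.1, 6.4], "aperture": 0},
    {"xyz": [0, -0.1, 6.4], "aperture": 0},
    {"xyz": [0, -0.1, 6.4], "aperture": 0},
    {"xyz": [0, -0.1, 6.4], "aperture": 0},
    {"xyz": [0, -0.1, 6.4], "aperture": 0}
  ],
  "clamp_n": 30
}}

```text
time: 25.15
position: [0.6084, 0.3327, 0.0267]
tool_rot: [-3.056, -0.728, -0.003]
ft_force: [0.3, -0.3, 2.8]
grip_width: 0.68
grip_force: 30.0
```

Run:
```python
from h import *
s=ctrl.get_state();print(np.round(rel((.6084,.331)),4),s["position"])
```

```text
[-0.0008  0.0015 -0.    ] [0.60839702 0.33270269 0.02667172]
```

{"name": "inch_along", "arguments": {
  "offsets": [
    {"xyz": [0, 0, -5], "aperture": 0},
    {"xyz": [0, 0, -10], "aperture": 0},
    {"xyz": [0, 0, -15], "aperture": 0},
    {"xyz": [0, 0, -17], "aperture": 0},
    {"xyz": [0, 0, -17], "aperture": 0},
    {"xyz": [0, 0, -17], "aperture": 0}
  ]
}}

```text
time: 25.75
position: [0.6071, 0.3319, 0.1941]
tool_rot: [3.055, 0.728, -0.003]
ft_force: [0.0, -0.2, -3.7]
grip_width: 0.679
grip_force: 30.0
```

Run:
```python
from h import *
s=ctrl.get_state();print(np.round(rel((.4935,-.0076)),4),s["position"],np.degrees(yaw(s)),s["ft_force"],np.radians(np.degrees(yaw(s))+24.6))
```

```text
[-0.2545  0.2518  0.0006] [0.60713772 0.33192093 0.19407581] 26.80365874086585 [ 0.03123735 -0.20318611 -3.71424903] 0.8971630925996718
```

{"name": "inch_along", "arguments": {
  "offsets": [
    {"xyz": [-25.45, 25.18, 0], "spin": 4.485, "aperture": 0},
    {"xyz": [-25.45, 25.18, 0], "spin": 4.485, "aperture": 0},
    {"xyz": [-25.45, 25.18, 0], "spin": 4.485, "aperture": 0},
    {"xyz": [-25.45, 25.18, 0], "spin": 4.485, "aperture": 0},
    {"xyz": [-25.45, 25.18, 0], "spin": 4.485, "aperture": 0},
    {"xyz": [-25.45, 25.18, 0], "spin": 4.485, "aperture": 0},
    {"xyz": [-25.45, 25.18, 0], "spin": 4.485, "aperture": 0},
    {"xyz": [-25.45, 25.18, 0], "spin": 4.485, "aperture": 0},
    {"xyz": [-25.45, 25.18, 0], "spin": 4.485, "aperture": 0},
    {"xyz": [-25.45, 25.18, 0], "spin": 4.485, "aperture": 0},
    {"xyz": [-25.45, 25.18, 0], "spin": 4.485, "aperture": 0}
  ]
}}

```text
time: 26.85
position: [0.494, -0.005, 0.1946]
tool_rot: [-3.07, 0.664, 0.003]
ft_force: [0.7, 1.0, -3.0]
grip_width: 0.678
grip_force: 30.0
```

Run:
```python
from h import *
s=ctrl.get_state();print(np.round(rel((.4935,-.0076)),4),s["position"],np.degrees(yaw(s)),s["ft_force"])
```

```text
[ 0.0006  0.0026 -0.    ] [ 0.49399632 -0.00500991  0.19458568] -24.40640709529351 [ 0.74888826  0.99951792 -3.04742011]
```

Converted, 0.065 m is 6.5, 0.04 m is 4.

{"name": "inch_along", "arguments": {
  "offsets": [
    {"xyz": [0.05, 0.18, 4], "aperture": 0},
    {"xyz": [0.05, 0.18, 6.5], "aperture": 0},
    {"xyz": [0.05, 0.18, 6.5], "aperture": 0},
    {"xyz": [0.05, 0.18, 6.5], "aperture": 0},
    {"xyz": [0.05, 0.18, 6.5], "aperture": 0}
  ]
}}

```text
time: 27.35
position: [0.4952, -0.0081, 0.1322]
tool_rot: [-3.069, 0.667, -0.004]
ft_force: [-0.0, 0.5, -1.8]
grip_width: 0.678
grip_force: 30.0
```

Run:
```python
from h import *
s=ctrl.get_state();print(np.round(rel((.4935,-.0076)),4),s["position"],np.degrees(yaw(s)),s["ft_force"])
```

```text
[-0.0018  0.0002 -0.    ] [ 0.4952437  -0.00814145  0.13215179] -24.51570045572105 [-0.00638589  0.50890148 -1.78783682]
```

{"name": "inch_along", "arguments": {
  "offsets": [
    {"xyz": [-0.08, 0, 2], "aperture": 0},
    {"xyz": [-0.08, 0, 2], "aperture": 0},
    {"xyz": [-0.08, 0, 2], "aperture": 0},
    {"xyz": [-0.08, 0, 2], "aperture": 0}
  ]
}}

```text
time: 27.75
position: [0.494, -0.0086, 0.1119]
tool_rot: [-3.069, 0.669, -0.003]
ft_force: [0.1, -0.9, -1.9]
grip_width: 0.675
grip_force: 30.0
```

Run:
```python
from h import *
s=ctrl.get_state();print(np.round(rel((.4935,-.0076)),4),s["position"],np.degrees(yaw(s)),s["ft_force"])
```

```text
[-0.0009 -0.0006 -0.    ] [ 0.4940467  -0.00855744  0.11191651] -24.590863394587704 [ 0.05505519 -0.90187595 -1.89800869]
```

{"name": "inch_along", "arguments": {
  "offsets": [
    {"xyz": [-0.08, 0, 3.8], "aperture": 0},
    {"xyz": [-0.08, 0, 4], "aperture": 0},
    {"xyz": [-0.08, 0, 4], "aperture": 0}
  ]
}}

```text
time: 28.05
position: [0.4938, -0.0083, 0.0718]
tool_rot: [-3.069, 0.669, -0.004]
ft_force: [0.4, -0.4, 0.8]
grip_width: 0.665
grip_force: 30.1
```

Run:
```python
from h import *
s=ctrl.get_state();print(np.round(rel((.4935,-.0076)),4),s["position"],np.degrees(yaw(s)),s["ft_force"])
```

```text
[-0.0005 -0.0005 -0.    ] [ 0.4937906  -0.00828153  0.07180135] -24.59587827019675 [ 0.3954158  -0.42206012  0.83367959]
```

That was my mistake: I typed the last step as a 40 mm shift from the new pose, so the fingers went about 13 mm too low. I'll look before doing anything else.

Run:
```python
from h import *
st,w=snap("w12");s=camrig.get_image("scene")
cv2.imwrite("pics/s2full.png",s[:,:,::-1])
a=cv2.resize(s[150:250,230:350,::-1],(480,400),interpolation=cv2.INTER_CUBIC)
b=cv2.resize(w[100:300,200:360,::-1],(320,400),interpolation=cv2.INTER_CUBIC)
cv2.imwrite("pics/s2.png",np.hstack([a,(255*(b/255.)**1.8).astype(np.uint8)]))
```

```text
(no output)
```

View pics/s2.png

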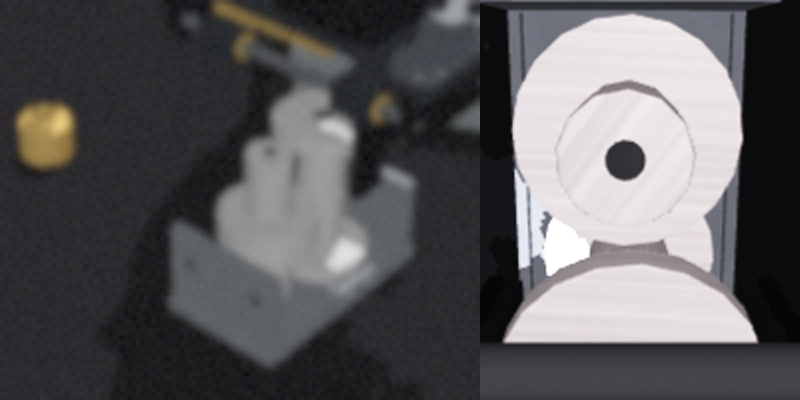

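The scene crop shows the fourth pedestal upright on column A with its flange at about (305,105), level with the other stem's top. The wrist crop shows its rim level and clear of the B stem. So the fingers only slid down the rim, and it's safe to open.

{"name": "inch_along", "arguments": {
  "offsets": [
    {"aperture": 1},
    {"aperture": 1},
    {"aperture": 1},
    {"aperture": 1}
  ]
}}

```text
time: 28.55
position: [0.492, -0.0084, 0.0704]
tool_rot: [3.069, -0.669, -0.001]
ft_force: [-0.4, 0.6, -0.2]
grip_width: 0.934
grip_force: 0.0
```

{"name": "inch_along", "arguments": {
  "offsets": [
    {"xyz": [0, 0, -2], "aperture": 1},
    {"xyz": [0, 0, -5], "aperture": 1},
    {"xyz": [0, 0, -10], "aperture": 1},
    {"xyz": [-3, 0, -15], "aperture": 1},
    {"xyz": [-5, 0, -17], "aperture": 1},
    {"xyz": [-5, 0, -17], "aperture": 1},
    {"xyz": [-5, 0, -17], "aperture": 1}
  ]
}}

```text
time: 29.25
position: [0.447, 0.0124, 0.2408]
tool_rot: [3.069, -0.669, 0.003]
ft_force: [-0.3, 0.4, 0.2]
grip_width: 1.0
grip_force: 0.0
```

Run:
```python
from h import *
np.set_printoptions(precision=4,suppress=True)
st,_=snap("w13"); print(st["position"])
g=cv2.cvtColor(cv2.imread("pics/w13.png"),cv2.COLOR_BGR2GRAY)
c=np.array([.5161,-.018]);u=np.array([np.cos(np.radians(-24.6)),np.sin(np.radians(-24.6))]);v=np.array([-u[1],u[0]])
for n,q in (("A",-.0249),("B",.0238)):
    P=np.r_[c+q*u,.108];x,y=np.round(fore("w13",P)).astype(int)
    w=g[y-12:y+13,x-12:x+13]; m=w<(int(w.min())+int(np.median(w)))/2
    lab=cv2.connectedComponentsWithStats(m.astype(np.uint8));i=1+np.argmax(lab[2][1:,4]);d=lab[3][i]+[x-12,y-12]
    W=onplane("wrist",[d],.108,st)[0][:2]-c;print(n,lab[2][i],"rack",W@u,W@v)
    # flange outline visible on a ring?
z=.108
# compare unrelated scene areas with first pictures
a=cv2.imread("pics/scene0.png").astype(int);b=camrig.get_image("scene")[:,:,::-1].astype(int)
d=np.abs(a-b).max(2)>60
for n,(x,y) in dict(cuv=(152,223),wt=(241,183),jar=(446,247),small=(443,192),reag=(195,258),beaker=(384,305),driver=(272,300),mouse=(153,165)).items(): print(n,d[y-9:y+10,x-9:x+10].sum(),end=" ")
```

```text
[0.447  0.0124 0.2408]
A [  6   5  13  13 126] rack -0.023399987457980262 -0.000371863918116621
B [ 9  8  8 10 60] rack 0.023702172113125933 -0.0006691095644497155
cuv 0 wt 65 jar 24 small 149 reag 0 beaker 0 driver 3 mouse 0
```

Run:
```python
from h import *
for cam,pts in (("top",dict(cuv=(370,188),wt=(325,258),jar=(151,213),small=(147,292))),("scene",dict(cuv=(152,223),wt=(241,184),jar=(446,249)))):
    a=cv2.imread(f"pics/{cam}0.png");b=camrig.get_image(cam)[:,:,::-1]
    for n,(x,y) in pts.items():
        r=cv2.matchTemplate(b[y-16:y+17,x-16:x+17].copy(),a[y-7:y+8,x-7:x+8].copy(),cv2.TM_CCOEFF_NORMED);_,v,_,l=cv2.minMaxLoc(r);print(cam,n,round(v,3),l[0]-9,l[1]-9)
im=ctrl.get_state();print(im["time"],im["ft_force"])
```

```text
top cuv 0.998 0 0
top wt 0.944 0 0
top jar 0.996 0 0
top small 0.998 0 0
scene cuv 0.998 0 0
scene wt 0.799 1 0
scene jar 0.841 -1 0
29.45 [-0.72763434  0.21090747 -0.1845521 ]
```

{"name": "inch_along", "arguments": {
  "offsets": [
    {"xyz": [4.5, 0, 0], "aperture": 1},
    {"xyz": [4.5, 0, 0], "aperture": 1},
    {"xyz": [4.5, 0, 0], "aperture": 1},
    {"xyz": [4.5, 0, 0], "aperture": 1}
  ]
}}

```text
time: 29.85
position: [0.4872, -0.0059, 0.2396]
tool_rot: [-3.07, 0.669, 0.003]
ft_force: [0.1, 1.3, 0.3]
grip_width: 1.002
grip_force: 0.0
```

Run:
```python
from h import *
np.set_printoptions(precision=4,suppress=True)
snap("w14");c=np.array([.5161,-.018]);u=np.array([np.cos(np.radians(-24.6)),np.sin(np.radians(-24.6))]);v=np.array([-u[1],u[0]])
for n,q in (("A",-.0249),("B",.0238)):
    rs=[]
    for t in("w13","w14"):
        g=cv2.cvtColor(cv2.imread(f"pics/{t}.png"),6);x,y=np.round(fore(t,np.r_[c+q*u,.108])).astype(int)
        w=g[y-12:y+13,x-12:x+13];m=w<(int(w.min())+int(np.median(w)))/2
        lab=cv2.connectedComponentsWithStats(m.astype(np.uint8));i=1+np.argmax(lab[2][1:,4]);d=lab[3][i]+[x-12,y-12]
        r=ray("wrist",[d],load(t));rs.append((r[0],r[1][0]));W=onplane("wrist",[d],.108,load(t))[0][:2]-c;print(n,t,lab[2][i],W@u,W@v)
    P=tri(rs);print("tri",P,(P[:2]-c)@u,(P[:2]-c)@v)
```

```text
A w13 [  6   5  13  13 126] -0.023400614393280547 -0.0003722435388556905
A w14 [  7   5  12  12 113] -0.023451349344032334 -0.0003746829122684807
tri [ 0.4947 -0.0086  0.1083] -0.02337688380209897 -0.0003752513172933531
B w13 [ 9  8  8 10 60] 0.023701692724409286 -0.0006694869807811824
B w14 [ 9  9  8  8 51] 0.023509204405029044 -0.0006650768970524034
tri [ 0.5373 -0.0284  0.1093] 0.023590874106287508 -0.0006728215936717893
```

```bash
python3 -c "
from bench import ctrl, camrig, job
print(job.close_job())"
```

```text
the job is handed in; nothing more can be done
None
```

The four pedestals stand in the rack as two alternating columns of two, handed in at about 30 s; a mistyped last descent took the fingers about 13 mm too low before release, but that top pedestal checked out upright, properly seated and within about 2 mm of the one below, and the four items beside the pedestals measured unmoved.

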